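Count out two spice vials on the tilting beech board

TASK

Count out two amber vials on the pale beech counting board: press down its red pocket end so that all three vials roll down to that end and both pockets fill, then press down its black channel end so that the one left over rolls back into the dark channel strip while the pockets stay full. Do it only by tilting the board, without touching the vials; the dark walnut board with green vials is not the one.

Things in the scene. Friction and masses are not known exactly. Their poses are not given: they have to be found in the camera images.
- beech_board: Pale beech seesaw board, 240 x 92 mm, on a fixed stand. Origin: on its pivot, mid-board, 67 mm above the table; x runs from channel end to pocket end, y along the pivot, z up from the deck. Stiff pivot stays where left, stops at +-0.26 rad, starts channel end down; 2-4 N on an end tips it. End pads x 80 to 120 (red, pocket end) and -120 to -80 mm (black), tops at z 28, as are the ribs.
- vial_1: Amber glass vial, white cap, 20 mm in diameter, 36 mm long, 18 g, lying across the board; origin at its middle, y along it. It rolls in a lane. Lanes are centred at y +22 and -22 mm, 40 mm wide, deck at z 12 mm (board frame). Starts in the channel at the end wall of the +22 lane.
- vial_2: Amber glass vial, white cap, 20 mm in diameter, 36 mm long, 18 g, lying across the board; origin at its middle, y along it. It rolls in a lane. The channel is the dark strip x -80 to -30 mm, level with the deck. Starts in it, in front of vial_1, same lane.
- vial_3: Amber glass vial, white cap, 20 mm in diameter, 36 mm long, 18 g, lying across the board; origin at its middle, y along it. It rolls in a lane. Each lane ends in a white pocket, x 57 to 80 mm, floor at z 5 mm, which holds one vial; the next queues behind it. Starts in the channel at the end wall of the -22 lane.
Not all that is in view belongs to the job. What is shaped like the vial_1 but blue is not meant.

How it is judged:
By the outcome, as a careful person would: the job done as asked, in the order asked, and still so for the second after the job is handed in, with the robot touching nothing.
It also fails if it takes over 35 s, if anything falls off the work surface, if the arm or the gripper's body presses on something with over 40 N, if the wrist force passes 120 N, or if a joint passes its speed limit or range.

ROBOT

A 6-joint arm with a two-finger parallel gripper is mounted at the origin on the work surface. World frame = base frame: x ahead of the robot, y to its left, z up, the work surface at z = 0. Lengths are in mm, angles in degrees, forces in N, time in s.
With the tool pointing down it reaches from about 325 to 925 mm from the base axis. Payload 3.1 kg.
Tool frame: the origin (TCP) lies at the very end of the fingers, on their centre line; the grasp point (between the pads) lies grasp_offset behind it (grasp_offset is the distance from the TCP to the grasp point, in mm); z points along the fingers, x is the direction in which the jaws open and shut, and the axes are right-handed (so a half turn about z gives the same grasp; the last joint's range is limited). The gripper opens to 85 mm and grips with 20 to 120 N. Pads are 22 mm wide; open, the fingers measure 114 mm over their backs; the gripper's body (76 mm by 85 mm) begins 54 mm behind the grasp point. The pads swing forward as they close: fully open they stand 13 mm farther back than shut.
Start: joints at [67.999, 12.427, 92.441, -0, 75.132, -6.429], TCP at [167.772, 602.073, 231.3] pointing down, gripper open.
Joint ranges: [-157.48, 157.48], [-44.54, 120.13], [17.64, 146.25], [-64.5, 244.5], [7.68, 150.69], [-147.95, 147.95]. Speed limits (degrees/s): [159.86, 159.86, 180, 180, 180, 180].

INTERFACE

Orientations are given as [roll, pitch, yaw] about the fixed x, y, z axes, in that order (R = Rz(yaw) Ry(pitch) Rx(roll)).
In Python, from station import * gives the robot as it stands. Calls block until the motion is done:
- goto(position, orientation): joint-space move of the TCP to a pose.
- move_l(position, attitude=None, speed=150): straight line of the TCP; attitude=None keeps the orientation; speed is the mean speed in mm/s.
- move_j(angles): joint-space move.
- grip(opening, squeeze=None): finger opening in mm; squeeze is the grip in N (None keeps the last); returns when the fingers have stopped.
- wait(seconds).
- solve_ik(position, orientation): joint angles nearest the present ones, or None.
- get_obs(): the state.
- get_image(name): name is "scene" or "top"; returns the picture (384x512x3 uint8, red, green, blue); there is no depth.
- get_calibration(name): a dict with "fx", "fy", "cx", "cy" (pixels), "D" ([k1, k2, p1, p2, k3] as OpenCV has them; the pictures are not rectified), "R" (3x3) and "t" (3): a world point X has camera coordinates R X + t. Camera axes: x right, y down, z forward; pixel columns grow to the right and rows downward; lengths in mm; the calibration is good to about 2 mm. A picture is of the moment at which its call begins. get_calibration takes no time and is no camera call.
A pose or a line that the arm cannot do raises Unreachable and nothing moves.
- sign_off(): hands the job in, once; it reports no verdict.
Trained networks look in the newest picture that a camera, given by its name, has taken for a name from the list of things; names that differ only in an ending like _2 or _b are one class to them, and where a whole thing is asked for, a point or a joint stands for the part that bears it (a point fixed in the world has none). Each returns a list of dicts, best first, with "score" (0 to 1); they miss things now and then, are a little off and sometimes report something else, mostly with a low value. They report only what shows in the picture. A call takes as long as a camera call. They do not tell look-alikes from the thing itself.
- spot_in(name, camera): "extent" ([centre column, centre row, width, height] in pixels, round what is visible of it).
- regions_of(name, camera): "region" (384x512 bool, what is visible of it) and "extent" ([centre column, centre row, width, height] in pixels, round what is visible of it).
The state is a dict: "t": time; "joint_pos": joint angles; "qvel": joint speeds; "effort": joint torques, N m; "tcp_pos": TCP position; "ee_rot": TCP orientation; "wrist_force": force on the tool from outside, world axes, zero at the start; "moment": the same for the moment, N m; "grip_width": finger opening in mm.
Only numpy, scipy, OpenCV 4.12 (cv2) and the standard library are available. Lean on these libraries where they do the work, as an engineer would, in place of code of your own. Each camera call takes 0.05 s, during which the arm holds its last target.

## Working session

There is one attempt and no reset: what is moved stays moved. The work goes in short steps, each a Python script; the robot and the scene stay as the last script left them, time stands still between calls to the robot, and variables do not carry over. Pictures are saved under pics/ and viewed, and the job is handed in when it is done.

```bash
mkdir -p pics; ls; python3 - <<'E'
from station import *
import cv2
for n in("scene","top"):
    im=get_image(n); cv2.imwrite(f"pics/{n}0.png",im[:,:,::-1]); c=get_calibration(n); print(n,c)
    for d in spot_in("beech_board",n): print(d)
    for d in spot_in("vial_1",n): print(d)
print(get_obs())
E
```

```text
pics
scene {'fx': 354.3480332532503, 'fy': 354.3480332532503, 'cx': 254.8416129086806, 'cy': 189.23819903625716, 'D': array([-0.05528903,  0.        ,  0.        ,  0.        ,  0.        ]), 'R': array([[-0.05339292,  0.9985402 ,  0.00816477],
       [ 0.82954747,  0.04890534, -0.55629063],
       [-0.55587786, -0.02292891, -0.83094769]]), 't': array([  34.97587716, -262.16218525, 1020.65648795])}
{'extent': [162.6, 273.0, 76.3, 118.4], 'score': 0.7}
{'extent': [166.8, 233.2, 21.0, 14.3], 'score': 0.68}
{'extent': [190.2, 229.8, 17.8, 11.9], 'score': 0.59}
{'extent': [185.3, 241.8, 17.5, 9.7], 'score': 0.47}
top {'fx': 364.4845619527281, 'fy': 364.4845619527281, 'cx': 256.5491743940783, 'cy': 192.67055527322555, 'D': array([-0.0081811,  0.       ,  0.       ,  0.       ,  0.       ]), 'R': array([[-0.00555682, -0.99996554,  0.00616714],
       [-0.9901111 ,  0.00463735, -0.14020877],
       [ 0.14017534, -0.00688527, -0.99010276]]), 't': array([-17.04147859, 427.67318522, 733.56919305])}
{'extent': [328.5, 126.8, 46.8, 122.9], 'score': 0.55}
{'extent': [371.1, 285.6, 20.4, 13.9], 'score': 0.69}
{'extent': [318.6, 155.8, 19.5, 6.7], 'score': 0.64}
{'extent': [318.2, 164.1, 19.4, 14.2], 'score': 0.59}
{'extent': [343.1, 164.8, 17.5, 13.5], 'score': 0.59}
{'t': 0.3, 'joint_pos': array([ 6.79974236e+01,  1.24471125e+01,  9.24728022e+01, -1.51286013e-03,
        7.51301691e+01, -6.42810958e+00]), 'qvel': array([-0.05952104, -0.19877174, -0.21675288,  0.04834068,  0.01356532,
        0.00640055]), 'effort': array([ 9.52788396e-04, -3.96318233e+01, -3.03573453e+01, -1.31176989e-04,
        5.87111848e-03,  7.82592082e-06]), 'tcp_pos': array([167.68173383, 601.79429589, 230.79699   ]), 'ee_rot': array([-1.79995845e+02,  4.99325691e-02,  7.44259239e+01]), 'wrist_force': array([-1.24198716, -0.40540881,  0.67979668]), 'moment': array([-0.00142082,  0.0053767 , -0.02363904]), 'grip_width': 85.29208924282587}
```

View pics/scene0.png

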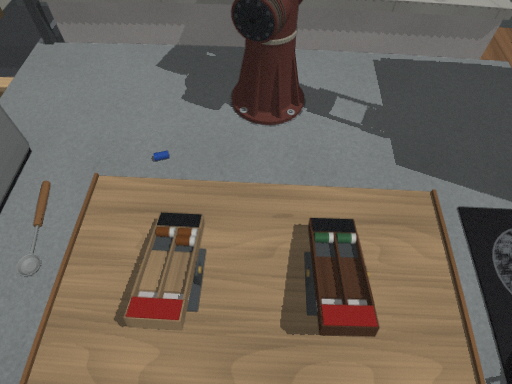

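View pics/top0.png

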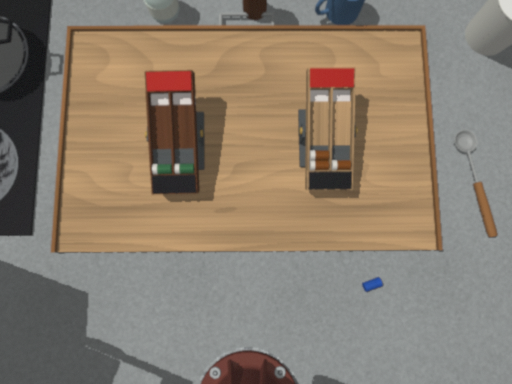

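Two candidate boards. In the top view, the one at (330,128) is pale with amber vials; the one at (173,132) is dark walnut with green vials. The first fits the description, so I'll confirm it in a crop.

```bash
python3 - <<'E'
import cv2,numpy as np
a=cv2.imread("pics/top0.png")[55:205,290:370]; b=cv2.imread("pics/scene0.png")[200:335,115:215]
a=cv2.resize(a,None,fx=4,fy=4,interpolation=cv2.INTER_CUBIC); b=cv2.resize(b,None,fx=4.4,fy=4.4,interpolation=cv2.INTER_CUBIC)
h=600; o=np.zeros((h,a.shape[1]+b.shape[1],3),np.uint8); o[:a.shape[0],:a.shape[1]]=a; o[:b.shape[0],a.shape[1]:]=b[:h]
print(o.shape); cv2.imwrite("pics/crop0.png",o)
E
```

```text
(600, 760, 3)
```

View pics/crop0.png

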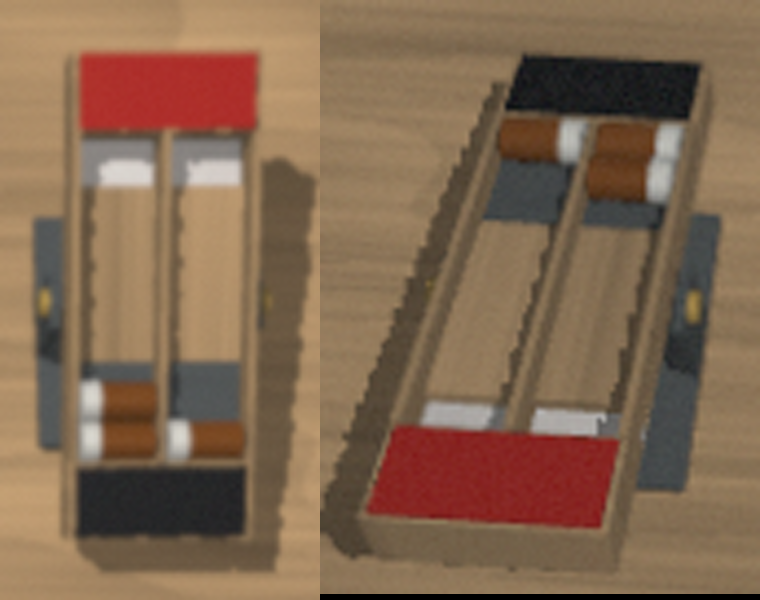

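Confirmed: the board at top (330,128) is pale beech. It holds two amber vials in the +y lane and one in the -y lane, with the black end low and nearest the robot. Next I'll fit its pose from the pad corners in both views.

```bash
cat > h.py <<'E'
from station import *
import numpy as np, cv2
from scipy.optimize import least_squares
def proj(n,P):
    c=get_calibration(n); K=np.array([[c['fx'],0,c['cx']],[0,c['fy'],c['cy']],[0,0,1]])
    return cv2.projectPoints(np.asarray(P,float).reshape(-1,3),cv2.Rodrigues(np.array(c['R']))[0],np.array(c['t'],float),K,np.array(c['D']))[0].reshape(-1,2)
def b2w(p,P):  # p: x,y,yaw,tilt (tilt>0 = pocket end down)
    x,y,w,t=p[:4]; 
    Ry=np.array([[np.cos(t),0,np.sin(t)],[0,1,0],[-np.sin(t),0,np.cos(t)]])
    Rz=np.array([[np.cos(w),-np.sin(w),0],[np.sin(w),np.cos(w),0],[0,0,1]])
    return (Rz@Ry@np.asarray(P,float).reshape(-1,3).T).T+[x,y,67]
E
python3 - <<'E'
from h import *
T=np.array([(80,53),(258,53),(257,130),(80,130),(79,468),(244,466),(244,535),(79,537)])/4+[290,55]
S=(np.array([(367,513),(603,528),(620,440),(397,427),(506,107),(687,121),(703,64),(523,55)])-[320,0])/4.4+[115,200]
def model(p):
    w=p[4]; 
    Pt=[(120,w,28),(120,-w,28),(80,-w,28),(80,w,28),(-80,w,28),(-80,-w,28),(-120,-w,28),(-120,w,28)]
    Ps=[(120,-w,28),(120,w,28),(80,w,28),(80,-w,28),(-80,-w,28),(-80,w,28),(-120,w,28),(-120,-w,28)]
    return np.r_[proj("top",b2w(p,Pt))-T,proj("scene",b2w(p,Ps))-S]
r=least_squares(lambda p:model(p).ravel(),[600,-200,0,-.26,44],x_scale=[10,10,.1,.1,5])
print(r.x,np.degrees(r.x[2:4])); print(model(r.x).round(1))
p=r.x; print(b2w(p,[(100,0,28),(-100,0,28),(80,0,28),(120,0,28)]))
print(b2w([*p[:3],.26],[(100,0,28),(-100,0,28)]))
E
```

```text
[ 5.49818471e+02 -1.65542953e+02  6.15915704e-03 -2.68052592e-01
  4.25211591e+01] [  0.3528937 -15.3582822]
[[-0.3 -1. ]
 [-0.9 -1.3]
 [-1.1  0.7]
 [-0.5  1. ]
 [-0.9 -1.1]
 [ 0.3 -1.1]
 [-0.2  1.6]
 [-1.1  1.5]
 [-0.6  0.9]
 [-1.4  0.8]
 [-0.4 -1.4]
 [-0.  -1.4]
 [-1.1  1.5]
 [-0.1  0.4]
 [-0.6 -0.8]
 [-0.1 -0.6]]
[[ 638.82971851 -164.99471228  120.48548578]
 [ 445.97567585 -166.18254564   67.51467041]
 [ 619.54431425 -165.11349562  115.18840425]
 [ 658.11512278 -164.87592895  125.78256732]]
[[ 653.6537544  -164.90340756   68.3508642 ]
 [ 460.37942478 -166.09382956  119.76697458]]
```

```bash
python3 - <<'E'
from h import *
grip(0)
goto([652,-165,230],[180,0,90]); 
move_l([652,-165,145],speed=120)
o=get_obs(); print(o['t'],o['tcp_pos'],o['ee_rot'],o['wrist_force'],o['grip_width'])
for n in("scene","top"): cv2.imwrite(f"pics/{n}1.png",get_image(n)[:,:,::-1])
a=cv2.imread("pics/top1.png")[55:205,280:380]; b=cv2.imread("pics/scene1.png")[190:340,115:215]
cv2.imwrite("pics/crop1.png",cv2.resize(np.hstack([a,b]),None,fx=4,fy=4))
E
```

```text
5.1 [ 652.70564003 -165.22962543  145.90466985] [1.79911924e+02 3.16234433e-02 9.00009950e+01] [ 0.69302324  0.58923612 -0.37381777] 0.005340088428129577
```

View pics/crop1.png

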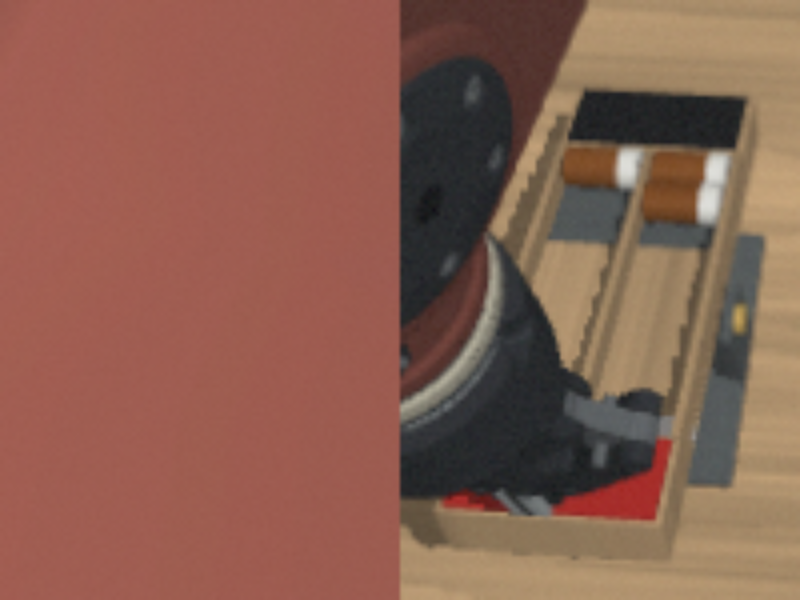

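The scene view shows the closed fingers above the red pad at about crop (590,480), vials undisturbed; the arm hides the board in the top view. Pressing in steps while watching the force.

```bash
python3 - <<'E'
from h import *
z=145
move_l([648,-165,130],speed=80)
x=648
for z in np.arange(124,62,-4):
    x=648+(124-z)/56*8
    move_l([x,-165,z],speed=40)
    o=get_obs(); print(round(o['t'],2),z,o['tcp_pos'].round(1),o['wrist_force'].round(1))
    if abs(o['wrist_force'][2])>15: break
cv2.imwrite("pics/scene2.png",get_image("scene")[:,:,::-1])
b=cv2.imread("pics/scene2.png")[190:340,115:215]
cv2.imwrite("pics/crop2.png",cv2.resize(b,None,fx=4,fy=4))
E
```

```text
5.84 124 [ 648.1 -165.   124. ] [0.4 0.2 0.7]
6.09 120 [ 648.8 -165.   120.1] [0.7 0.3 1.2]
6.34 116 [ 649.3 -165.1  115.9] [ 0.9 -1.2  2.1]
6.59 112 [ 649.6 -165.1  111.6] [1.3 1.  1.2]
6.84 108 [ 650.  -165.   107.4] [0.3 0.7 0.8]
7.09 104 [ 650.4 -164.9  103.3] [-0.7 -0.1  1.1]
7.34 100 [ 651.  -164.9   99.3] [ 0.3 -1.   1.1]
7.59 96 [ 651.7 -165.    95.4] [-0.2  0.   1.3]
7.84 92 [ 652.5 -165.    91.6] [ 0.5 -0.1  1. ]
8.09 88 [ 653.2 -165.    87.7] [ 1.4 -0.3  1.3]
8.34 84 [ 653.7 -165.    83.6] [ 1.4 -0.4  0.4]
8.59 80 [ 654.2 -165.    79.5] [ 1.6 -0.1  1.2]
8.84 76 [ 654.4 -164.9   75.3] [ 2.  -0.1  1.6]
9.09 72 [ 655.  -164.9   71.4] [ 0.4 -0.4 -0.5]
9.34 68 [ 656.2 -165.1   69.4] [-2.6  0.8  7. ]
9.59 64 [ 657.9 -165.4   68.7] [-4.4  1.7 17.3]
```

View pics/crop2.png

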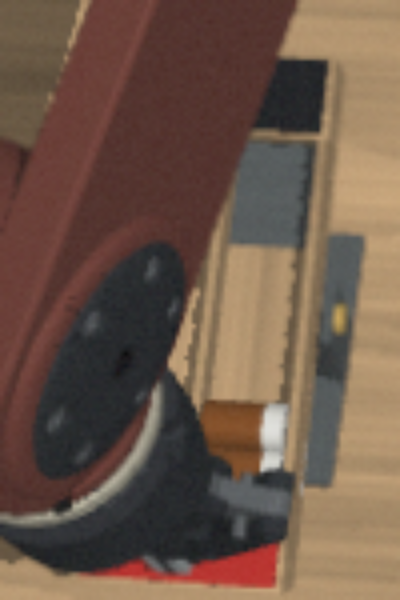

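Pocket end is at its stop: the wrist force rose to 17 N. The +y lane vials have rolled down, at crop (235,430). I'll lift, move to the black end and look before pressing.

```bash
python3 - <<'E'
from h import *
move_l([656,-165,130],speed=100)
goto([460,-166,190],[180,0,90])
move_l([452,-166,140],speed=120)
o=get_obs(); print(o['t'],o['tcp_pos'],o['wrist_force'])
for n in("scene","top"): cv2.imwrite(f"pics/{n}3.png",get_image(n)[:,:,::-1])
for n in ("scene","top"):
  for d in spot_in("vial_1",n): print(n,d)
a=cv2.imread("pics/top3.png")[55:205,280:380]; b=cv2.imread("pics/scene3.png")[190:340,115:215]
cv2.imwrite("pics/crop3.png",cv2.resize(np.hstack([a,b]),None,fx=4,fy=4))
E
```

```text
11.8583 [ 452.55222294 -166.05215495  139.80085107] [-0.01006539  0.04348422 -0.6852059 ]
scene {'extent': [176.1, 307.1, 20.8, 14.0], 'score': 0.71}
scene {'extent': [176.2, 295.3, 19.5, 15.4], 'score': 0.5}
scene {'extent': [151.1, 307.8, 21.1, 7.9], 'score': 0.46}
top {'extent': [337.4, 97.0, 12.0, 12.9], 'score': 0.7}
top {'extent': [318.1, 103.1, 21.3, 6.3], 'score': 0.61}
```

View pics/crop3.png

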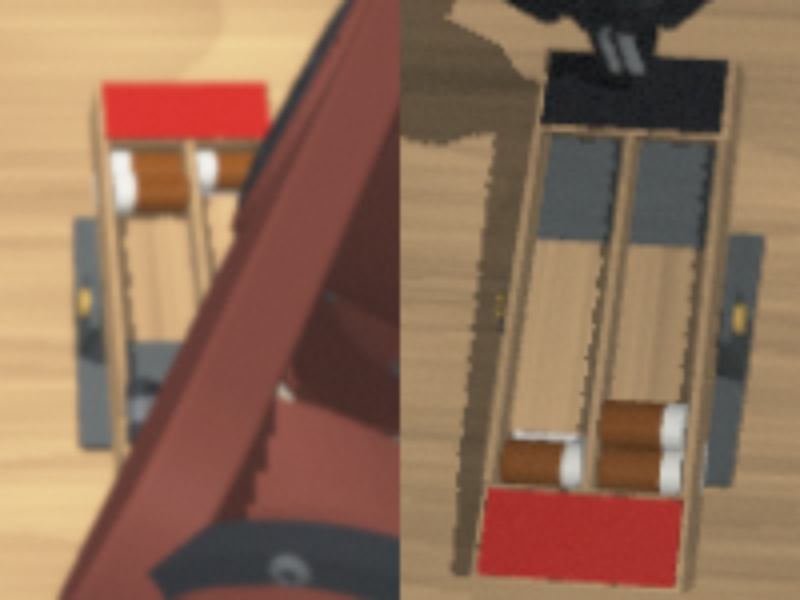

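Both pockets are full, at scene crop (540,463) and (640,470). The third vial is queued behind at (640,425), and the board holds its tilt. Now pressing the black end, a little slower.

```bash
python3 - <<'E'
from h import *
move_l([453,-166,128],speed=80)
for z in np.arange(124,58,-4):
    x=453-(124-z)/56*9
    move_l([x,-166,z],speed=32)
    o=get_obs(); print(round(o['t'],2),z,o['tcp_pos'].round(1),o['wrist_force'].round(1))
    if abs(o['wrist_force'][2])>15: break
move_l([x,-166,130],speed=80)
move_l([x-30,-166,200],speed=150)
o=get_obs(); print(o['t'],o['tcp_pos'],o['wrist_force'])
for n in("scene","top"): 
  cv2.imwrite(f"pics/{n}4.png",get_image(n)[:,:,::-1])
  for d in spot_in("vial_1",n): print(n,d)
a=cv2.imread("pics/top4.png")[55:205,280:380]; b=cv2.imread("pics/scene4.png")[190:340,115:215]
cv2.imwrite("pics/crop4.png",cv2.resize(np.hstack([a,b]),None,fx=4,fy=4))
E
```

```text
12.63 124 [ 453. -166.  124.] [-0.2 -1.5  0.6]
12.91 120 [ 452.5 -166.2  120. ] [ 0.6 -1.1  0.6]
13.18 116 [ 451.7 -166.   115.7] [0.4 0.2 0.6]
13.46 112 [ 450.9 -165.8  111.5] [ 0.2 -0.4  0.3]
13.73 108 [ 450.2 -165.7  107.5] [-0.3 -0.7 -0.2]
14.01 104 [ 449.6 -165.8  103.6] [ 0.1  0.8 -0. ]
14.28 100 [ 449.  -165.9   99.6] [ 0.3 -0.2  0.1]
14.56 96 [ 448.3 -165.9   95.6] [-0.9 -0.4  0.3]
14.83 92 [ 447.7 -165.9   91.6] [-0.3  0.3 -0.2]
15.11 88 [ 447.1 -165.9   87.6] [-0.   0.3 -0. ]
15.38 84 [ 446.5 -165.9   83.6] [-0.  -0.3  0.4]
15.66 80 [ 445.8 -165.9   79.6] [-0.9 -0.  -0.3]
15.93 76 [ 445.1 -165.9   75.6] [-0.3 -0.3  0.5]
16.21 72 [ 444.5 -166.    71.7] [-0.5 -0.1  0.3]
16.48 68 [ 444.6 -166.1   69.8] [-4.1  3.  13.2]
16.76 64 [ 444.7 -166.2   69.4] [-12.3   7.3  34.7]
18.3917 [ 413.05928184 -165.80669022  199.34072682] [-0.16488319 -0.5185835  -0.15500286]
scene {'extent': [147.7, 294.4, 25.2, 7.3], 'score': 0.69}
scene {'extent': [173.4, 292.9, 23.1, 7.2], 'score': 0.55}
scene {'extent': [188.5, 231.5, 12.8, 9.2], 'score': 0.5}
top {'extent': [344.1, 96.8, 18.1, 10.1], 'score': 0.66}
top {'extent': [319.4, 97.2, 19.3, 6.5], 'score': 0.6}
top {'extent': [318.7, 164.7, 17.8, 12.8], 'score': 0.58}
```

View pics/crop4.png

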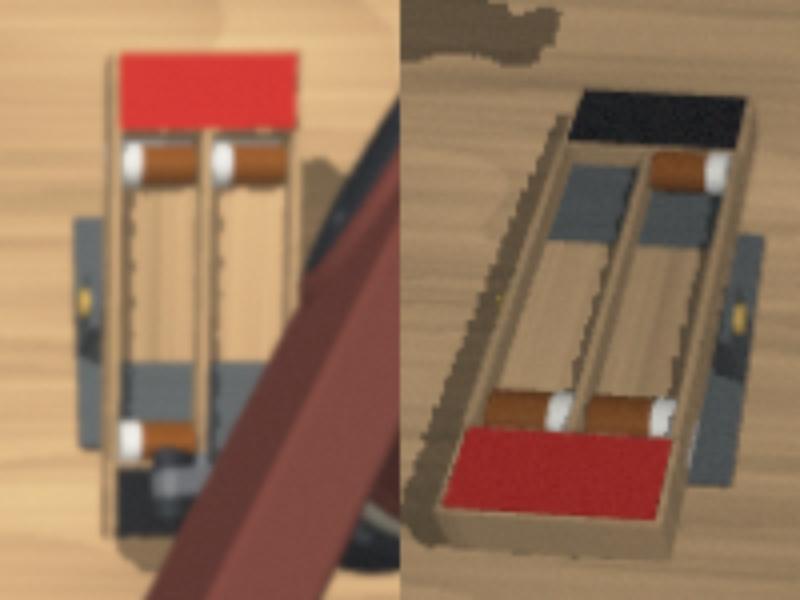

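Both pockets still hold a vial, at scene crop (525,410) and (630,415). The third is back in the dark channel at (690,172), and the gripper is well clear. Handing in.

```bash
python3 - <<'E'
from station import *
o=get_obs(); print(o['t'],o['qvel'].round(2),o['wrist_force'].round(1)); print(sign_off())
E
```

```text
18.5917 [-0.08 -0.08 -0.35 -0.06  0.17 -0.13] [-0.2 -0.1  0.1]
the job is handed in; nothing more can be done
None
```

The beech board now has an amber vial in each pocket and the third back in the dark channel strip.

I pressed the red pocket end down to its stop with closed fingers. A picture showed both pockets full and the third vial queued behind one of them. I then pressed the black channel end down to its stop, and the spare vial rolled back.

- **Final pictures:** both cameras show the two pockets full and the third vial in the channel, in the +y lane where it started. The board was holding its tilt and the walnut board was never approached.
- **Force and time:** the highest wrist force I read was about 37 N, at the black end's stop (limit 120 N). I handed in at 18.6 s with the gripper about 200 mm above the table, touching nothing.
- **Gaps in the checks:** the arm hid part of the top view, so I judged the moment both pockets filled mainly from the scene camera. I read forces only between steps of the press, so a brief higher peak is possible. I took no picture after handing in.

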